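# Tip a machined block down and seat it against the stop

## Robot

A 6-joint arm with a two-finger parallel gripper is mounted at the origin on the work surface. World frame = base frame: x ahead of the robot, y to its left, z up, the work surface at z = 0. Lengths are in mm, angles in rad, forces in N, time in s.
With the tool pointing down it reaches from about 300 to 775 mm from the base axis. Payload 14.6 kg.
Tool frame: the origin (TCP) lies on the front face of the gripper's body, between the roots of the fingers; the fingertips stand 97 mm ahead of it and the grasp point (between the pads) lies 78 mm ahead of it; z points along the fingers, y is the line along which they close (so a half turn about z gives the same grasp; the last joint's range is limited). The gripper opens to 94 mm and grips with 3 to 60 N. Pads are 16 mm wide; open, the fingers measure 119 mm over their backs; the gripper's body (75 mm by 177 mm) begins 78 mm behind the grasp point.
Start: joints at [1.037, 0.3, 1.521, -0, 1.321, -0.067], TCP at [247.513, 491.149, 302.646] pointing down, gripper open.
Joint ranges: [-3.03, 3.03], [-0.79, 2.21], [0.23, 2.52], [-1.04, 4.18], [0, 3.07], [-2.55, 2.55]. Speed limits (rad/s): [2.22, 2.22, 2.57, 3.14, 3.14, 3.14].

## Interface

Orientations are given as [roll, pitch, yaw] about the fixed x, y, z axes, in that order (R = Rz(yaw) Ry(pitch) Rx(roll)).
In Python, from cell import * gives the robot as it stands.
- The arm moves only by the tool carry_out, never from a script. Its arguments are lists of equal length, an entry for each row: "slide": the shift along the world's x, y, z scaled (see below), a list of three; "dr": the turn, a rotation vector about the world's x, y, z scaled (see below), a list of three; "gripper": the opening in per cent of the stroke, from 0 (shut) to 100 (fully open). A call has 1 to 10 rows; each row is the pose to reach, as a shift and turn from the pose commanded when the call began, turning the shorter way round; what a row does not reach only later rows make up. The controller multiplies each number of a shift by 0.25 m and each number of a turn by 360 degrees. A row lasts 1/12 s, in which the tool goes at most 41.7 mm and 7.16 degrees, less where a joint would pass 70% of its speed; a pose out of reach is approached as far as the arm can. A call with a number of a shift or a turn outside -1 to 1 is refused whole. A call with a gripper value outside its range is refused whole. The fingers move at their own pace and stop on an object; "newtons" is the grip in N (left out, the last holds). Time passes only in rows, so rows that repeat a pose let the fingers close. It gives the time, the measured TCP pose, the force, the opening and the grip force at its end, in the units of the state.
- read_state(): the state, without advancing time (a new reading comes with each control period).
- camera(name): name is "side" or "top"; returns the picture (400x640x3 uint8, red, green, blue); there is no depth.
- camera_model(name): a dict with "vfov" (degrees; the focal length in pixels is half the picture's height over the tangent of half this angle, whatever the lens; pixels are square), "cx", "cy" (the principal point, pixels), "R" (3x3) and "t" (3): a world point X has camera coordinates R X + t. Camera axes: x right, y down, z forward; pixel columns grow to the right and rows downward; lengths in mm; the calibration is good to about 2 mm. A picture is of the moment at which its call begins. camera_model takes no time and is no camera call.
- sign_off(): hands the job in; it is judged then, once.
The state is a dict: "clock": time; "joints": joint angles; "qd": joint speeds; "effort": joint torques, N m; "eef_pos": TCP position; "eef_rot": TCP orientation; "wrist_force": force on the tool from outside, world axes, zero at the start; "moment": the same for the moment, N m; "finger_gap": finger opening in mm; "finger_force": force on a finger pad.
Only numpy, scipy, OpenCV 4.12 (cv2) and the standard library are available. Lean on these libraries where they do the work, as an engineer would, in place of code of your own. Each camera call takes 0.05 s, during which the arm holds its last target. There are 200 camera calls.

## Task

Tip the tall black block over towards the stop bar by pushing on it, so that it lies flat on the fixture plate with its bored face up, then push it along the plate until its leading end sits squarely against the stop bar. Only push it, never lift it, and leave the short block, the steel fitting and the bottle standing where they are; finish with the hand clear.

Things in the scene. Friction and masses are not known exactly. Their poses are not given: they have to be found in the camera images.
- plate: Fixed aluminium plate on the table, 260 (x) x 300 (y) x 12 mm thick. Origin: centre of its underside, z up. A steel stop bar stands on it along the far edge over the full width: its face looks to the plate's -x, at x = +100 mm; it is 18 mm thick, 25 mm high above the plate's top. Plate +x points away from the robot, turned by up to 0.45 rad.
- tall: Loose black block, 0.3-0.6 kg, 28 (x) x 56 (y) x 110 (z) mm, at first standing on end on the plate; its bores are only marks. Origin: centre of its underside, z to its top. Its -x face (three big bores in a row) is the bored face, towards the robot; +x points to the stop bar within 0.12 rad, 131-156 mm from it. Leaned 0.25 rad towards the bar it falls by itself and lies flat just short of it.
- tall_mid (a point): Centre of the tall block (55 mm along its z), axes as tall. Lying flat on the plate its height is 26 mm above the table.
- tall_top (a point): Centre of the tall block's upper end face (110 mm along its z), the end that leads when it is tipped towards the stop bar; axes as tall.
- short_mid (a point): Centre of the short black block, loose, 40 x 56 x 50 mm high, standing on the plate beside the tall one, about 110 mm or more from it across the plate, on either side. To be left alone.
- fitting_mid (a point): Half-way up a loose turned steel fitting, 38 mm across the foot and 45 mm high, standing on the table off the plate's -y edge. To be left alone.
- bottle_mid (a point): Half-way up a loose amber bottle, 60 mm across and 170 mm high, standing on the table off the plate's +y edge. To be left alone.
Not all that is in view belongs to the job. Leave any blue or red look-alike of the tall alone.

How it is judged (in metres and radians):
On the way:
1. the tall block lies flat on the plate, bored face up (angle between tall_mid's own x axis and vertical above 3.05 rad and height (world z) of tall_mid below 0.03 m), for 0.2 s.
At the end, for the whole second after the job is handed in: The tall block lies flat on the plate (within 0.09 rad), bored face up, wholly on the plate, at rest, its leading end (site tall_top) within 4 mm of the stop bar's face and square to it within 0.06 rad (all of step 1 and height (world z) of tall_mid above 0.022 m and x of tall_top in the frame of plate between 0.096 and 0.103 m and angle between the z axis of tall and the x axis of plate, either way round below 0.06 rad and y of tall_mid in the frame of plate between -0.122 and 0.122 m and linear speed of tall below 0.01 m/s); the robot touches nothing.
It fails at once if the tall block is lifted off the plate while upright or tilted (height (world z) of tall_mid above 0.082 m or (angle between tall_mid's own z axis and vertical below 0.15 rad and height (world z) of tall_mid above 0.076 m)).
It fails at once if the tall block is lifted while lying (angle between tall_mid's own x axis and vertical above 2.9 rad and height (world z) of tall_mid above 0.05 m).
It fails at once if the short block is shifted by over 10 mm or tipped (distance of short_mid from where it was at the start of the episode above 0.01 m or angle between short_mid's own z axis and vertical above 0.2 rad).
It fails at once if the fitting is shifted by over 10 mm or tipped (distance of fitting_mid from where it was at the start of the episode above 0.01 m or angle between fitting_mid's own z axis and vertical above 0.2 rad).
It fails at once if the bottle is shifted by over 10 mm or tipped (distance of bottle_mid from where it was at the start of the episode above 0.01 m or angle between bottle_mid's own z axis and vertical above 0.2 rad).
It also fails if it takes over 40 s, if anything falls off the work surface, if the arm or the gripper's body presses on something with over 40 N, if the wrist force passes 120 N, or if a joint passes its speed limit or range.

## Working session

There is one attempt and no reset: what is moved stays moved. The work goes in short steps, Python scripts to look and compute and a tool call to move; the robot and the scene stay as the last step left them, time stands still between calls to the robot, and variables do not carry over. Pictures are saved under pics/ and viewed, at most 10 in all, crops included, and the job is handed in when it is done.

Besides the shell and the picture viewer there is one more tool, called after "Emit:" as name(argument=value, ...) on one line, values as JSON. carry_out: Moves the arm, as the interface text tells. Its arguments: {"type":"object","properties":{"slide":{"type":"array","items":{"type":"array","items":{"type":"number","minimum":-1,"maximum":1}}},"dr":{"type":"array","items":{"type":"array","items":{"type":"number","minimum":-1,"maximum":1}}},"gripper":{"type":"array","items":{"type":"number"}},"newtons":{"type":"number"}},"required":["slide","dr","gripper"]}

```bash
mkdir -p pics
python3 - <<'E'
from cell import *
import cv2
for n in("side","top"):
    cv2.imwrite(f"pics/{n}0.png",camera(n)[:,:,::-1]); m=camera_model(n); print(n,m)
s=read_state(); print(s)
E
```

```text
side {'vfov': 55.965774082044135, 'cx': 320.7256562610593, 'cy': 198.99910509111035, 'R': array([[ 0.87165126, -0.49011522, -0.00333986],
       [-0.28511863, -0.50150644, -0.81682229],
       [ 0.39866208,  0.71293643, -0.5768797 ]]), 't': array([-422.9433242,  242.8567312,  532.287857 ])}
top {'vfov': 47.45795206138467, 'cx': 320.71074443380127, 'cy': 197.796813427505, 'R': array([[ 2.10325796e-02, -9.99778787e-01, -8.38656039e-05],
       [-9.95172733e-01, -2.09276380e-02, -9.58815177e-02],
       [ 9.58585524e-02,  2.10009642e-03, -9.95392750e-01]]), 't': array([ 27.68022804, 506.01405881, 957.12031361])}
{'clock': 0.1, 'joints': array([ 1.03740229e+00,  3.00431408e-01,  1.52150772e+00,  3.19848742e-06,
        1.32066103e+00, -6.65926095e-02]), 'qd': array([ 0.00122177, -0.00146962, -0.00031404,  0.00045124, -0.00148518,
        0.00103641]), 'effort': array([ 1.22379137e-03, -5.32646227e+01, -3.53283191e+01,  7.08780019e-02,
        2.35329353e-02, -5.05872106e-05]), 'eef_pos': array([247.45334861, 491.05102718, 302.13907648]), 'eef_rot': array([-3.14058759e+00, -7.01340997e-05,  2.67479040e+00]), 'wrist_force': array([ 0.22233731,  0.85019476, -0.3958591 ]), 'moment': array([-0.0305267 , -0.01317619, -0.00805409]), 'finger_force': 0.0, 'finger_gap': 94.1015497506712}
```

View pics/side0.png

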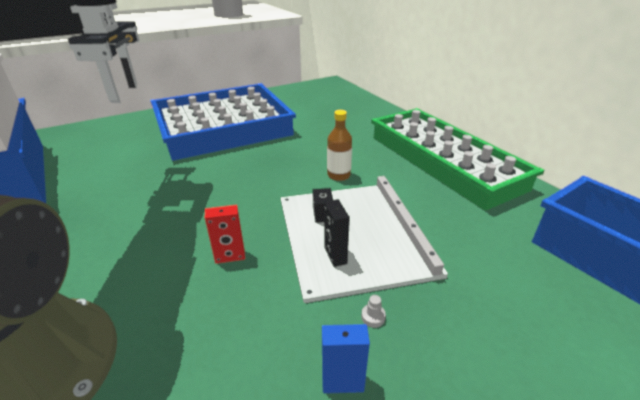

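View pics/top0.png

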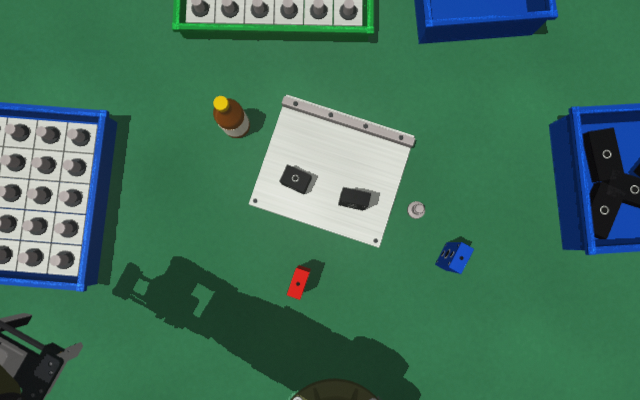

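The side view shows the tall block at about (337,235), the short block behind it at (322,205), the bottle at (340,150) and the fitting at (374,312). The top view shows the plate corners at about (285,97), (414,140), (380,246) and (250,204), with the tall block near (357,198) and the short one near (296,179). Next is an enlarged crop.

Run:
```python
import cv2
a=cv2.imread("pics/top0.png")[85:255,235:435]; cv2.imwrite("pics/c1.png",cv2.resize(a,None,fx=3.5,fy=3.5,interpolation=cv2.INTER_CUBIC))
a=cv2.imread("pics/side0.png")[170:310,270:450]; cv2.imwrite("pics/c2.png",cv2.resize(a,None,fx=4,fy=4,interpolation=cv2.INTER_CUBIC))
```

```text
(no output)
```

View pics/c1.png

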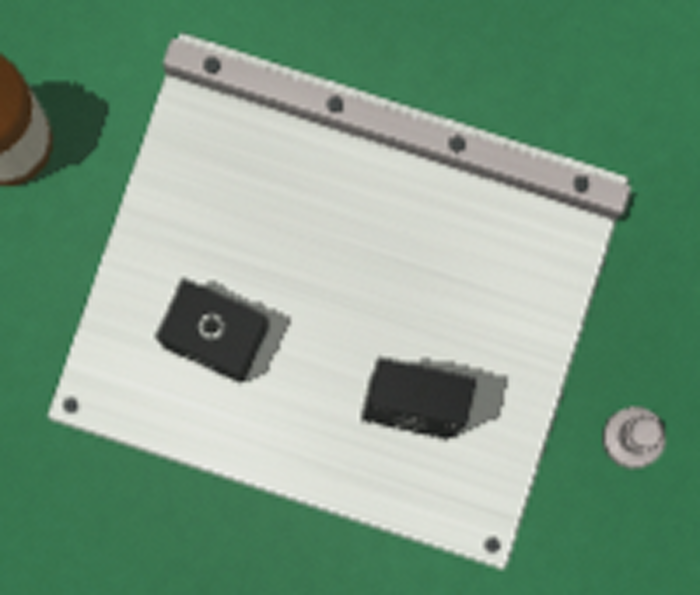

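View pics/c2.png

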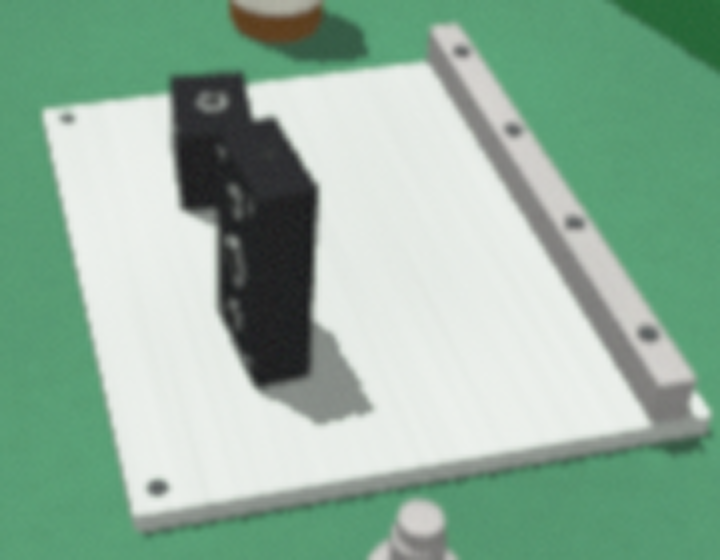

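The top crop gives the near plate corners at (48,416) and (507,568), and the base of the bar face from (165,76) to (615,217). It also gives the tall block's top far corners at (378,357) and (477,378). The side crop gives the tall block's base corners at (262,385), (307,375) and (220,315).

```bash
cat > h.py <<'E'
from cell import *
import numpy as np
def ray(n,uv,z):
    m=camera_model(n); f=200/np.tan(np.radians(m["vfov"]/2)); R=m["R"]; t=m["t"]
    d=R.T@np.array([(uv[0]-m["cx"])/f,(uv[1]-m["cy"])/f,1]); c=-R.T@t
    return (c+d*(z-c[2])/d[2])[:2]
T=lambda u,v,z: ray("top",(235+(u+.5)/3.5-.5,85+(v+.5)/3.5-.5),z)
S=lambda u,v,z: ray("side",(270+(u+.5)/4-.5,170+(v+.5)/4-.5),z)
E
python3 - <<'E'
from h import *
np.set_printoptions(precision=1,suppress=True)
nl,nr=T(48,416,12),T(507,568,12); print("near",nl,nr,np.linalg.norm(nr-nl))
b1,b2=T(180,35,37),T(630,180,37);print("bartop far",b1,b2,np.linalg.norm(b1-b2))
d=nl-nr; yaw=np.arctan2(-d[0],d[1]); d2=b1-b2; print("yaw",yaw,np.arctan2(-d2[0],d2[1]))
q1,q2=S(43,110,12),S(138,518,12);print("side near",q1,q2)
d=q1-q2;print(np.arctan2(-d[0],d[1]))
yaw=(yaw+np.arctan2(-d2[0],d2[1]))/2
ex=np.array([np.cos(yaw),np.sin(yaw)]);ey=np.array([-ex[1],ex[0]])
C=(nl+nr)/2+130*ex; C2=(b1+b2)/2-118*ex; print("C",C,C2); C=(C+C2)/2
pl=lambda p: np.array([(p-C)@ex,(p-C)@ey])
for n,p in dict(topFL=T(378,357,122),topFR=T(477,378,122),sb_mm=S(262,385,12),sb_pm=S(307,375,12),sb_mp=S(220,315,12),st_pm=S(315,187,122),st_pp=S(272,120,122),st_mm=S(250,200,122),bar=T(165,76,12),bar2=T(615,217,12),short=T(210,326,62),fit=T(643,432,45)).items(): print(n,p,pl(p))
print("yaw,C",yaw,C)
E
```

```text
near [490.7 195.9] [402.5 -91. ] 300.1066976245534
bartop far [728.  118.4] [ 642.1 -161.5] 292.7893382483126
yaw -0.2982668493971429 -0.29786578473000086
side near [489.3 195.1] [401.9 -92.5]
-0.2948702369007088
C [570.9  14.3] [572.3  13.1]
topFL [518.6  -4.1] [-45.4 -32.6]
topFR [508.  -59.3] [-39.3 -88.4]
sb_mm [485.5 -52.7] [-62.7 -88.7]
sb_pm [506.6 -57.4] [-41.2 -87. ]
sb_mp [492.   -3.2] [-71.1 -39.5]
st_pm [505.  -58.8] [-42.3 -88.8]
st_pp [514.5  -9.2] [-47.8 -38.6]
st_mm [477.3 -52.9] [-70.6 -91.4]
bar [709.3 129.3] [ 97.7 151. ]
bar2 [ 624.1 -157.2] [ 100.4 -147.9]
short [542.4  93.4] [-51.3  67.6]
fit [ 485.9 -167.9] [ -28.6 -198.7]
yaw,C -0.2980663170635719 [571.6  13.7]
```

Emit:
carry_out(slide=[[0.32, -0.96, 0], [0.32, -0.96, 0], [0.32, -0.96, 0], [0.32, -0.96, 0], [0.32, -0.96, 0], [0.32, -0.96, 0], [0.32, -0.96, 0], [0.32, -0.96, 0], [0.32, -0.96, 0]], dr=[[0, 0, 0.0442], [0, 0, 0.0442], [0, 0, 0.0442], [0, 0, 0.0442], [0, 0, 0.0442], [0, 0, 0.0442], [0, 0, 0.0442], [0, 0, 0.0442], [0, 0, 0.0442]], gripper=[32, 32, 32, 32, 32, 32, 32, 32, 32])

```text
clock: 0.85
eef_pos: [327.5, 251.4, 302.7]
eef_rot: [3.141, -0.0, 2.951]
wrist_force: [-0.1, 0.2, -0.0]
finger_gap: 37.2
finger_force: 0.0
```

Emit:
carry_out(slide=[[0.32, -0.96, 0], [0.32, -0.96, 0], [0.32, -0.96, 0], [0.32, -0.96, 0], [0.32, -0.96, 0], [0.32, -0.96, 0], [0.32, -0.96, 0], [0.32, -0.96, 0], [0.32, -0.96, 0]], dr=[[0, 0, 0], [0, 0, 0], [0, 0, 0], [0, 0, 0], [0, 0, 0], [0, 0, 0], [0, 0, 0], [0, 0, 0], [0, 0, 0]], gripper=[32, 32, 32, 32, 32, 32, 32, 32, 32])

```text
clock: 1.6
eef_pos: [407.7, 12.3, 302.3]
eef_rot: [3.141, -0.001, 2.953]
wrist_force: [-0.7, 0.4, 0.2]
finger_gap: 30.0
finger_force: 0.0
```

Emit:
carry_out(slide=[[0.154, -0.12, 0], [0.154, -0.12, 0], [0.154, -0.12, -0.43], [0.154, -0.12, -0.43], [0.154, -0.12, -0.43], [0.154, -0.12, -0.43], [0.154, -0.12, -0.43]], dr=[[0, 0, 0], [0, 0, 0], [0, 0, 0], [0, 0, 0], [0, 0, 0], [0, 0, 0], [0, 0, 0]], gripper=[32, 32, 32, 32, 32, 32, 32])

```text
clock: 2.18
eef_pos: [446.0, -17.3, 195.2]
eef_rot: [-3.142, -0.002, 2.955]
wrist_force: [0.2, -0.4, 0.1]
finger_gap: 29.9
finger_force: 0.0
```

Run:
```python
from cell import *
import cv2
a=camera("side")[130:330,230:470,::-1]; cv2.imwrite("pics/s1.png",cv2.resize(a,None,fx=3,fy=3,interpolation=cv2.INTER_CUBIC))
```

```text
(no output)
```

View pics/s1.png

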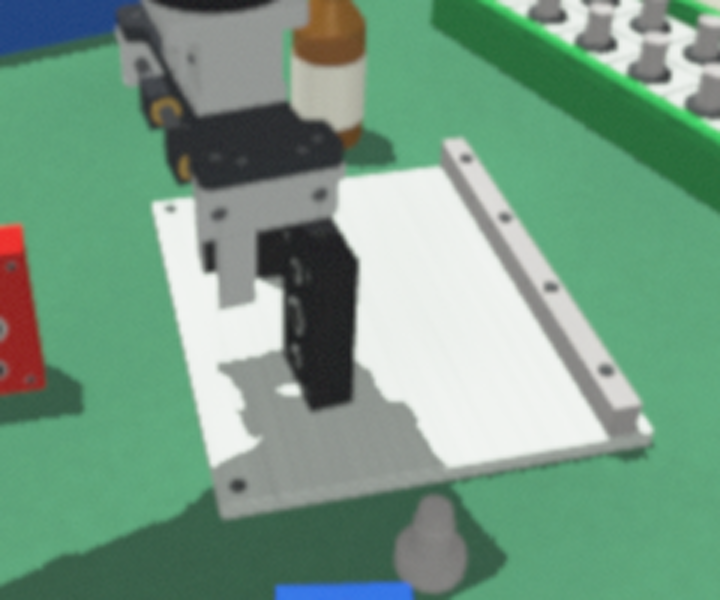

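The side view shows the fingers behind the tall block with their tips just below its top, and the wide finger roots clear above it. I'll push along the block's own x.

Emit:
carry_out(slide=[[0.03, -0.006, 0], [0.06, -0.011, 0], [0.08, -0.015, 0], [0.1, -0.019, 0], [0.11, -0.021, 0], [0.12, -0.023, 0], [0.13, -0.025, 0], [0.14, -0.027, 0], [0.15, -0.029, 0], [0.16, -0.03, 0]], dr=[[0, 0, 0], [0, 0, 0], [0, 0, 0], [0, 0, 0], [0, 0, 0], [0, 0, 0], [0, 0, 0], [0, 0, 0], [0, 0, 0], [0, 0, 0]], gripper=[32, 32, 32, 32, 32, 32, 32, 32, 32, 32])

```text
clock: 3.07
eef_pos: [486.2, -26.4, 195.2]
eef_rot: [-3.142, -0.0, 2.952]
wrist_force: [-0.6, -0.5, -0.6]
finger_gap: 30.0
finger_force: 0.2
```

Run:
```python
from cell import *
import cv2
a=camera("side")[130:330,230:470,::-1]; cv2.imwrite("pics/s2.png",cv2.resize(a,None,fx=3,fy=3,interpolation=cv2.INTER_CUBIC))
```

```text
(no output)
```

View pics/s2.png

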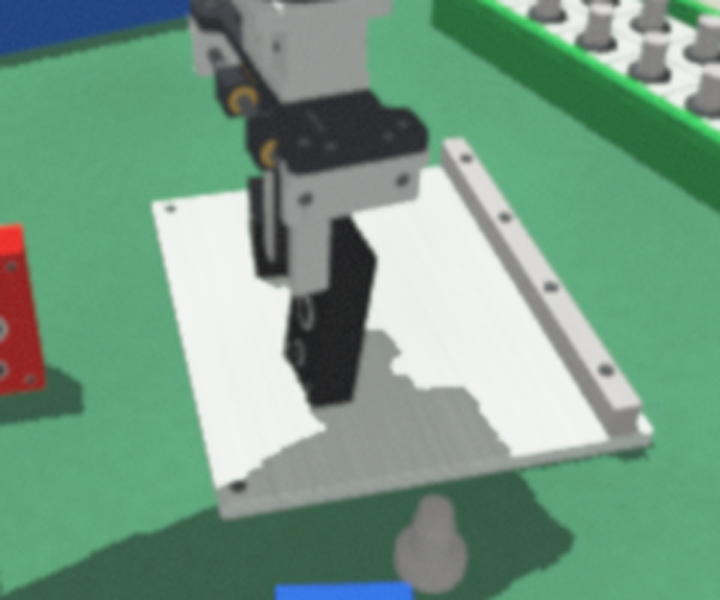

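The block is now leaning towards the bar, with its base still at about (330,405) and no sliding. I'll keep pushing.

Emit:
carry_out(slide=[[0.015, -0.003, 0], [0.03, -0.006, 0], [0.045, -0.009, 0], [0.06, -0.011, 0], [0.075, -0.014, 0], [0.075, -0.014, 0], [0.075, -0.014, 0], [0.075, -0.014, 0], [0.075, -0.014, 0], [0.075, -0.014, 0]], dr=[[0, 0, 0], [0, 0, 0], [0, 0, 0], [0, 0, 0], [0, 0, 0], [0, 0, 0], [0, 0, 0], [0, 0, 0], [0, 0, 0], [0, 0, 0]], gripper=[32, 32, 32, 32, 32, 32, 32, 32, 32, 32])

```text
clock: 3.95
eef_pos: [504.7, -29.8, 195.2]
eef_rot: [3.142, -0.0, 2.953]
wrist_force: [0.4, -0.3, -0.1]
finger_gap: 30.1
finger_force: 0.0
```

Emit:
carry_out(slide=[[-0.15, 0.03, 0], [-0.3, 0.06, 0], [-0.36, 0.07, 0], [-0.36, 0.07, 0]], dr=[[0, 0, 0], [0, 0, 0], [0, 0, 0], [0, 0, 0]], gripper=[32, 32, 32, 32])

```text
clock: 4.28
eef_pos: [412.3, -11.8, 195.1]
eef_rot: [-3.142, -0.001, 2.953]
wrist_force: [-0.2, 0.1, -0.1]
finger_gap: 29.6
finger_force: 0.0
```

Run:
```python
from cell import *
import cv2
a=camera("side")[170:310,270:450,::-1]; cv2.imwrite("pics/s3.png",cv2.resize(a,None,fx=4,fy=4,interpolation=cv2.INTER_CUBIC))
```

```text
(no output)
```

View pics/s3.png

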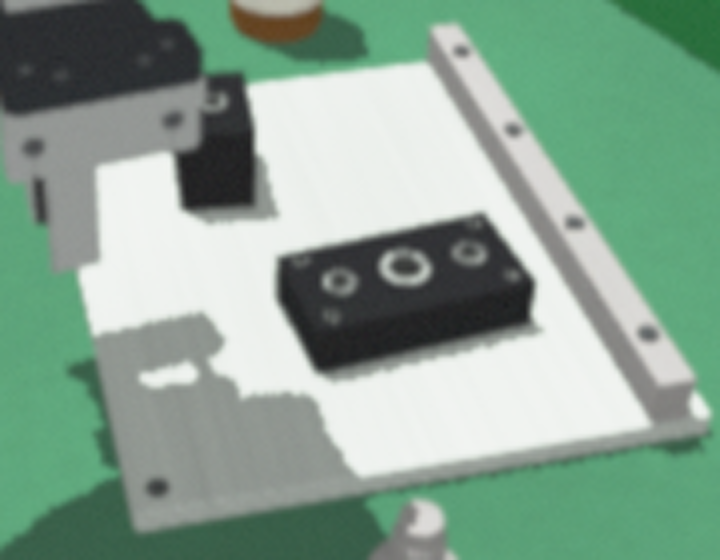

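The block lies flat with its bored face up. Its top corners are at (278,260), (317,322), (532,283) and (483,213) in the crop, and there is a gap to the bar.

Run:
```python
from h import *
np.set_printoptions(precision=1,suppress=True)
y=-.298;ex=np.array([np.cos(y),np.sin(y)]);ey=np.array([-ex[1],ex[0]]);C=np.array([571.6,13.7])
P=[S(278,260,40),S(317,322,40),S(532,283,40),S(483,213,40)]
for p in P: print(p,(p-C)@ex,(p-C)@ey)
t=(P[0]+P[1])/2;l=(P[2]+P[3])/2;m=(t+l)/2
print("mid",m,(m-C)@ex,(m-C)@ey,"relyaw",np.arctan2((l-t)@ey,(l-t)@ex),np.linalg.norm(l-t))
for a in (-75,-40,-18):
    print(a,C+a*ex+(-62)*ey)
```

```text
[519.5 -10.1] -42.84323780741615 -38.01751112746979
[512.4 -54.8] -36.47164852659105 -82.90828990919405
[613.  -81.8] 67.55761890725692 -79.11597776858187
[625.2 -29.6] 63.99863021862357 -25.66092786637217
mid [567.5 -44.1] 13.060340697968321 -56.42567666790447 relyaw 0.07643263319577796 105.7442936910045
-75 [481.7 -23.5]
-40 [515.2 -33.8]
-18 [536.2 -40.3]
```

Emit:
carry_out(slide=[[0.15, -0.02, 0], [0.212, -0.022, 0], [0.212, -0.022, -0.15], [0.212, -0.022, -0.25], [0.212, -0.022, -0.312], [0.212, -0.022, -0.312], [0.212, -0.022, -0.312]], dr=[[0, 0, -0.0175], [0, 0, -0.0175], [0, 0, -0.0175], [0, 0, -0.0175], [0, 0, -0.0175], [0, 0, -0.0175], [0, 0, -0.0175]], gripper=[32, 32, 32, 32, 32, 32, 32])

```text
clock: 4.92
eef_pos: [468.3, -18.0, 117.0]
eef_rot: [-3.141, -0.001, 2.842]
wrist_force: [-0.4, 0.6, 0.7]
finger_gap: 30.3
finger_force: 0.0
```

Emit:
carry_out(slide=[[0.046, -0.014, 0], [0.092, -0.028, 0], [0.115, -0.035, 0], [0.134, -0.041, 0], [0.153, -0.047, 0], [0.172, -0.053, 0], [0.191, -0.059, 0], [0.21, -0.065, 0], [0.229, -0.07, 0], [0.237, -0.073, 0]], dr=[[0, 0, 0], [0, 0, 0], [0, 0, 0], [0, 0, 0], [0, 0, 0], [0, 0, 0], [0, 0, 0], [0, 0, 0], [0, 0, 0], [0, 0, 0]], gripper=[32, 32, 32, 32, 32, 32, 32, 32, 32, 32])

```text
clock: 5.75
eef_pos: [527.5, -36.3, 117.2]
eef_rot: [-3.142, -0.0, 2.842]
wrist_force: [-4.8, 2.5, 4.1]
finger_gap: 30.0
finger_force: 2.6
```

Emit:
carry_out(slide=[[0.008, -0.002, 0], [0.015, -0.005, 0], [0.023, -0.007, 0], [0.03, -0.009, 0], [0.03, -0.009, 0]], dr=[[0, 0, 0], [0, 0, 0], [0, 0, 0], [0, 0, 0], [0, 0, 0]], gripper=[32, 32, 32, 32, 32])

```text
clock: 6.17
eef_pos: [534.1, -38.3, 117.0]
eef_rot: [-3.141, -0.002, 2.843]
wrist_force: [-8.9, 2.2, 7.6]
finger_gap: 30.1
finger_force: 4.9
```

Emit:
carry_out(slide=[[0.004, -0.0012, 0], [0.008, -0.0024, 0], [0.008, -0.0024, 0]], dr=[[0, 0, 0], [0, 0, 0], [0, 0, 0]], gripper=[32, 32, 32])

```text
clock: 6.42
eef_pos: [534.6, -38.4, 117.0]
eef_rot: [-3.141, -0.007, 2.843]
wrist_force: [-24.9, 5.8, 20.8]
finger_gap: 29.9
finger_force: 13.1
```

Run:
```python
from cell import *
import cv2
a=camera("side")[170:310,270:450,::-1]; cv2.imwrite("pics/s4.png",cv2.resize(a,None,fx=4,fy=4,interpolation=cv2.INTER_CUBIC))
```

```text
(no output)
```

View pics/s4.png

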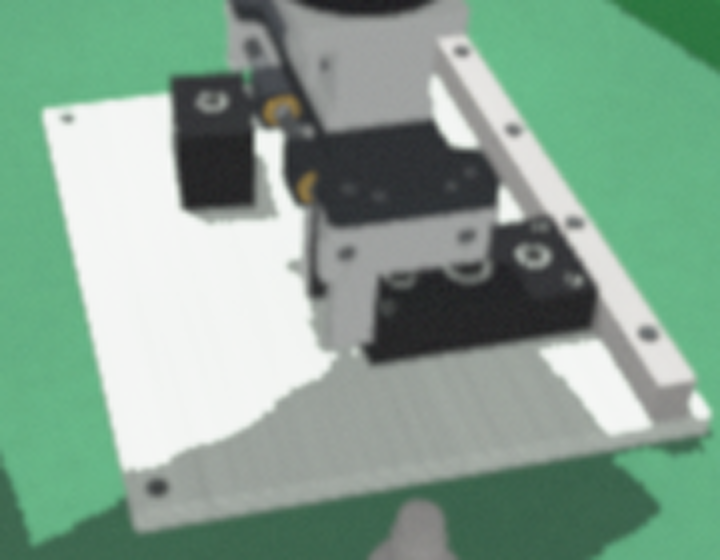

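The leading end is against the bar at about (595,290) and the force jumped to 25 N, so it is seated. I'll back off, raise the hand and verify.

Emit:
carry_out(slide=[[-0.02, 0.006, 0], [-0.08, 0.025, 0], [-0.2, 0.06, 0], [-0.25, 0.077, 0.1], [-0.25, 0.077, 0.25], [-0.25, 0.077, 0.4], [-0.3, 0.3, 0.5], [-0.3, 0.45, 0.5], [-0.3, 0.6, 0.5], [-0.3, 0.7, 0.5]], dr=[[0, 0, 0], [0, 0, 0], [0, 0, 0], [0, 0, 0], [0, 0, 0], [0, 0, 0], [0, 0, 0], [0, 0, 0], [0, 0, 0], [0, 0, 0]], gripper=[32, 32, 32, 32, 32, 32, 32, 32, 32, 32])

```text
clock: 7.3
eef_pos: [461.5, 138.1, 243.3]
eef_rot: [3.14, 0.003, 2.842]
wrist_force: [0.7, 0.1, 0.1]
finger_gap: 30.1
finger_force: 0.0
```

Emit:
carry_out(slide=[[-0.2, 0.2, 0], [-0.3, 0.3, 0], [-0.3, 0.3, 0], [-0.3, 0.3, 0], [-0.3, 0.3, 0], [-0.3, 0.3, 0]], dr=[[0, 0, 0], [0, 0, 0], [0, 0, 0], [0, 0, 0], [0, 0, 0], [0, 0, 0]], gripper=[32, 32, 32, 32, 32, 32])

```text
clock: 7.8
eef_pos: [387.2, 210.8, 242.3]
eef_rot: [3.141, 0.001, 2.843]
wrist_force: [-0.3, -0.1, 0.1]
finger_gap: 30.0
finger_force: 0.0
```

Run:
```python
from cell import *
import cv2, numpy as np
a=camera("side")[170:310,270:450,::-1];b=camera("top")[85:255,235:435,::-1]
a=cv2.resize(a,(600,467),interpolation=cv2.INTER_CUBIC)
cv2.imwrite("pics/s5.png",cv2.resize(b,None,fx=3.5,fy=3.5,interpolation=cv2.INTER_CUBIC)); cv2.imwrite("pics/s5s.png",a)
```

```text
(no output)
```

View pics/s5.png

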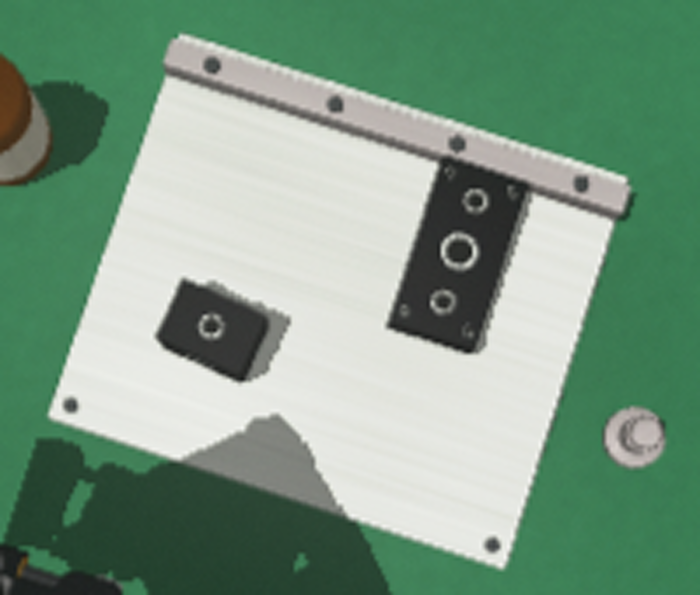

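View pics/s5s.png

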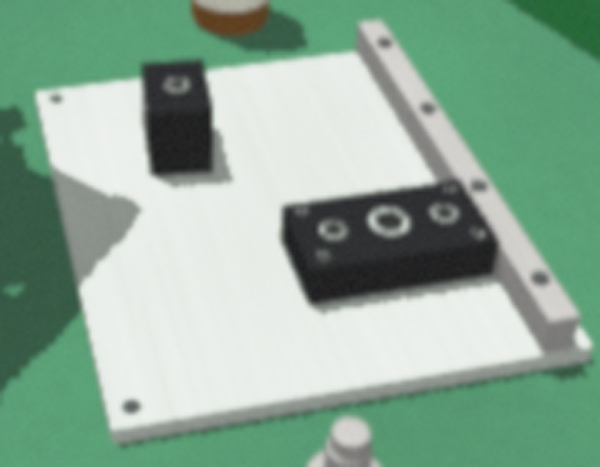

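Both views show the block flat with its bored face up and touching the bar. Its trailing edge, (388,325) to (470,351), has slope 0.317 against the bar's 0.322, so it is square. The short block, fitting and bottle are where they were.

```bash
python3 -c "
from cell import *
print(sign_off())"
```

```text
the job is handed in; nothing more can be done
None
```

The tall block was tipped and pushed until it lies bored face up and, by the camera views, square against the stop bar; nothing else has moved, the hand is clear, and the job is handed in (no verdict was returned).

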